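Aim the train-detector mirror

TASK

Aim the model railway's light-beam train detector: turn the orange and the blue screw of the tilting mirror mount until the red light spot sits wholly inside the green ring of the receiver disc on the black screen. Do not touch the mirror plate, leave the wagons where they stand, and let go of the screws when the spot is in place.

Things in the scene. Friction and masses are not known exactly. Their poses are not given: they have to be found in the camera images.
- module: Fixed plywood board, 340 (x) by 700 (y) by 12 mm. Origin at table level below the mirror's centre, z up. On it: mirror mount 160 x 150 mm; laser post at y = -250 mm, 195 high; track along x at y = +150; at y = +270 a black screen 140 x 120 mm, top edge 220 high. On the screen 'across' is module +x, 'up' is (0, 0.643, 0.766), facing (0, -0.766, 0.643). The robot does not block the beam.
- side_grip (a point): Orange screw at module xy (55, -50) mm, axis vertical: upright bar 46 mm long (x), 14 thick (y), from 90 to 128 mm above the table, on a collar of radius 22. Point on the axis, 113 mm up; turns with it. Clockwise from above moves the spot across the screen to module +x, about 11 to 12 mm per rad, on a slight arc. Friction 0.1 N m, stays where left, 7 rad each way; often needs regrasps.
- height_grip (a point): Blue screw, same size of knob, point and axes (z up its axis), near module xy (-55, 50) mm, 113 mm up. It rides on the mirror's swinging carriage: turning the orange screw shifts it by up to 10 mm and leans it up to 0.13 rad. Clockwise from above moves the spot up the screen, 10 mm per rad (drifting up to 4 mm sideways). Friction 0.06 N m, stays where left, 7 rad each way.
- mirror: Grey mirror plate 146 x 136 mm, 8 mm thick, with a square mirror in its middle, glass 76 mm above the table. It lies under the knobs, swings with the orange screw and tilts slightly with the blue one. The origin is at its corner pivot, near module xy (-55, -50) mm. Not to be touched.
- spot_centre (a point): Centre of the bright red round light spot, 10 mm across, on the black screen. Its own x is 'across' and its y is 'up' the screen.
- spot: The same red light spot as a body (origin at its centre); it has no substance.
- receiver_centre (a point): Centre of the receiver: a white disc 36 mm across on the screen with a green ring of 20 mm inner and 28 mm outer diameter. The point lies in the plane in which the spot moves. Fixed, on the left or right half of the screen; a plain grey disc with a dark centre on the other half is not the target.
- wagon_red: Loose dark red box wagon 150 x 39 x 61 mm standing on the track (origin under its centre, x along it). Bystander.
- wagon_orange: Loose orange box wagon of the same size on the module near the laser. Bystander.

How it is judged:
At the end, for the whole second after the job is handed in: The spot's centre rests within 5 mm of the receiver's centre (the 10 mm spot wholly inside the 20 mm ring) (distance between spot_centre and receiver_centre below 0.005 m and linear speed of spot below 0.003 m/s); the robot touches nothing.
It fails at once if the mirror plate is touched by the robot (over 1 N) (contact force between any of the fingers, the arm and mirror above 1 N).
It fails at once if a wagon is moved by more than 15 mm or tipped (distance of any of wagon_red, wagon_orange from where it was at the start of the episode above 0.015 m or angle between any of wagon_red, wagon_orange's own z axis and vertical above 0.3 rad).
It also fails if it takes over 72 s, if anything falls off the work surface, if the arm or the gripper's body presses on something with over 40 N, if the wrist force passes 120 N, or if a joint passes its speed limit or range.

ROBOT

A 6-joint arm with a two-finger parallel gripper is mounted at the origin on the work surface. World frame = base frame: x ahead of the robot, y to its left, z up, the work surface at z = 0. Lengths are in m, angles in rad, forces in N, time in s.
With the tool pointing down it reaches from about 0.425 to 0.95 m from the base axis. Payload 3.5 kg.
Tool frame: the origin (TCP) lies at the very end of the fingers, on their centre line; the grasp point (between the pads) lies 19 mm behind it (ctrl.grip_point_offset is the distance from the TCP to the grasp point, in m); z points along the fingers, y is the line along which they close (so a half turn about z gives the same grasp; the last joint's range is limited). The gripper opens to 85 mm and grips with 20 to 120 N. Pads are 22 mm wide; open, the fingers measure 114 mm over their backs; the gripper's body (76 mm by 85 mm) begins 54 mm behind the grasp point. The pads swing forward as they close: fully open they stand 13 mm farther back than shut.
Start: joints at [-1.474, 0.286, 1.577, -0, 1.279, -0.15], TCP at [0.165, -0.655, 0.231] pointing down, gripper open.
Joint ranges: [-2.77, 2.77], [-0.9, 2.22], [0.21, 2.48], [-1.53, 4.67], [0.24, 2.81], [-2.84, 2.84]. Speed limits (rad/s): [2.79, 2.79, 3.14, 3.14, 3.14, 3.14].

INTERFACE

Orientations are given as a unit quaternion [x, y, z, w].
In Python, from plant import telemetry, vision, ctrl gives the robot as it stands.
- The arm moves only by the tool arm_command, never from a script. Its argument "series" is one flat list of numbers, 7 for each row, row after row: the shift along the tool's x, y, z in cm, then the turn, a rotation vector about the tool's x, y, z in degrees, then the closure, from 0 (fully open) to 1 (shut). A call has 1 to 10 rows; each row is the pose to reach, as a shift and turn from the pose commanded when the call began, along the tool's axes at that moment; what a row does not reach only later rows make up. A row lasts 1/12 s, in which the tool goes at most 41.7 mm and 7.16 degrees, less where a joint would pass 70% of its speed; a pose out of reach is approached as far as the arm can. A call with a gripper value outside its range is refused whole. The fingers move at their own pace and stop on an object; "force" is the grip in N (left out, the last holds). Time passes only in rows, so rows that repeat a pose let the fingers close. It gives the time, the measured TCP pose, the force, the opening and the grip force at its end, in the units of the state.
- telemetry.get_state(): the state, without advancing time (a new reading comes with each control period).
- vision.read_camera(name): name is "scene" or "top" or "wrist"; returns a dict with "color" (420x560x3 uint8, blue, green, red), "K" (3x3 intrinsics, pixels), "rvec" (rotation vector, rad) and "tvec" (3), from world to camera coordinates, as OpenCV has them; the wrist camera has in their place "T_tool_cam" (4x4, takes a point from camera to tool coordinates, whose origin is the TCP and whose axes are the flange's). Camera axes: x right, y down, z forward; pixel columns grow to the right and rows downward; lengths in m; the calibration is good to about 2 mm. A picture is of the moment at which its call begins: read the wrist's pose just before it. There is no depth.
- ctrl.sign_off(): hands the job in; it is judged then, once.
The state is a dict: "time": time; "qpos": joint angles; "dq": joint speeds; "joint_efforts": joint torques, N m; "eef_pos": TCP position; "tcp_rot": TCP orientation; "contact_force": force on the tool from outside, world axes, zero at the start; "wrist_torque": the same for the moment, N m; "opening": opening from 0.0 (shut) to 1.0 (fully open); "finger_force": force on a finger pad.
Only numpy, scipy, OpenCV 4.12 (cv2) and the standard library are available. Lean on these libraries where they do the work, as an engineer would, in place of code of your own. Each camera call takes 0.05 s, during which the arm holds its last target. There are 200 camera calls.

## Working session

There is one attempt and no reset: what is moved stays moved. The work goes in short steps, Python scripts to look and compute and a tool call to move; the robot and the scene stay as the last step left them, time stands still between calls to the robot, and variables do not carry over. Pictures are saved under pics/ and viewed, at most 10 in all, crops included, and the job is handed in when it is done.

Besides the shell and the picture viewer there is one more tool, called as name(argument=value, ...), one argument or row to a line, values as JSON. arm_command: Moves the arm, as the interface text tells. Its arguments: {"type":"object","properties":{"series":{"type":"array","items":{"type":"number"}},"force":{"type":"number"}},"required":["series"]}

```bash
mkdir -p pics; python3 - <<'E'
from plant import telemetry, vision, ctrl
import cv2,numpy as np
s=telemetry.get_state();print(s['time'],s['eef_pos'],s['tcp_rot'],ctrl.grip_point_offset)
a=vision.read_camera("scene");b=vision.read_camera("top")
for n,c in(("scene",a),("top",b)):
    cv2.imwrite(f"pics/{n}0.png",c['color']);print(n,c['K'].tolist(),c['rvec'],c['tvec'])
E
```

```text
0.0 [ 0.16482407 -0.65387883  0.22991023] [ 9.92399593e-01  1.23051127e-01  2.07208815e-05 -1.21159829e-03] 0.0187
scene [[408.0464251102785, 0.0, 284.1118955760424], [0.0, 408.0464251102785, 208.1379499176033], [0.0, 0.0, 1.0]] [ 1.76061142  1.32593519 -0.74857723] [-0.22525401 -0.18089169  1.57812167]
top [[401.3289757506503, 0.0, 279.1737941774526], [0.0, 401.3289757506503, 209.92610994595373], [0.0, 0.0, 1.0]] [ 2.11740559 -2.10824007  0.18551048] [0.06368774 0.62405841 0.75197209]
```

View pics/scene0.png

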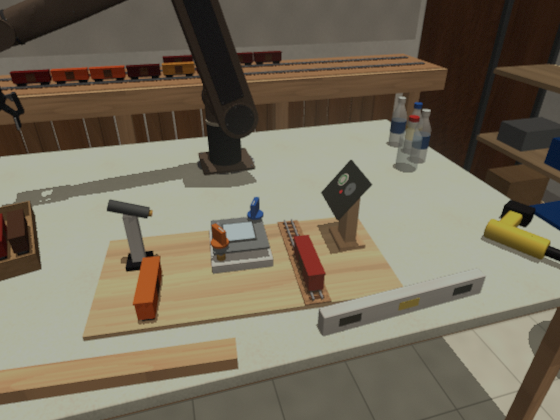

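View pics/top0.png

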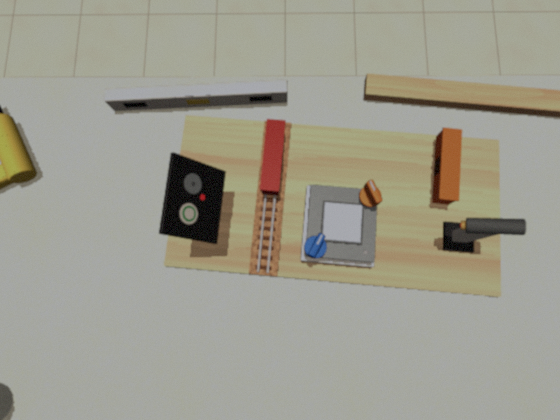

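Scene view: the board has the screen at top right, with the mirror mount mid-board. In the top view the board corners are about (183,117), (500,137), (497,292) and (168,268). The receiver is near (189,213), the spot near (202,197), the orange knob near (372,194) and the blue knob near (317,245).

```bash
cat > h.py <<'E'
from plant import telemetry, vision, ctrl
import cv2,numpy as np
from scipy.spatial.transform import Rotation as R
from scipy.optimize import least_squares
def proj(c,P): return cv2.projectPoints(np.array(P,float).reshape(-1,3),c['rvec'],c['tvec'],c['K'],None)[0][:,0]
def ray(c,uv):
    Rm=cv2.Rodrigues(c['rvec'])[0]; o=-Rm.T@c['tvec']
    d=Rm.T@np.linalg.inv(c['K'])@np.array([uv[0],uv[1],1.]); return o,d
def hit(c,uv,p,n):
    o,d=ray(c,uv); return o+d*((p-o)@n)/(d@n)
def M(m,P): return R.from_euler('z',m[2]).apply(np.array(P,float)/1000)+[m[0],m[1],0]
def blob(mask):
    n,l,st,ce=cv2.connectedComponentsWithStats(mask.astype(np.uint8))
    return [(int(st[i,4]),ce[i].round(2).tolist()) for i in range(1,n) if st[i,4]>5]
def spots(c,m):
    """blob of spot / green ring, in screen coordinates (across, up) mm"""
    p=M(m,[0,270,174]);rz=R.from_euler('z',m[2])
    ax,up,n=rz.apply([[1,0,0],[0,.643,.766],[0,-.766,.643]])
    q=proj(c,[p+a*.07*ax+b*.06*up for a,b in((-1,-1),(-1,1),(1,1),(1,-1))])
    im=c['color'].astype(int);k=np.zeros(im.shape[:2],np.uint8);cv2.fillConvexPoly(k,q.astype(int),1)
    b,g,r=im[...,0],im[...,1],im[...,2]
    out={}
    for nm,mk in(('spot',(r>120)&(r>g*2)&(r>b*2)),('ring',(g>r+15)&(g>b+8)),('white',(im.min(2)>110))):
        out[nm]=[]
        for a,uv in blob(mk&(k>0)):
            w=hit(c,uv,p,n)-p; out[nm].append((a,uv,(1000*w@ax).round(1),(1000*w@up).round(1)))
    return out
E
python3 - <<'E'
from h import *
c=vision.read_camera("top");s=vision.read_camera("scene")
uv=np.array([(183,117),(500,137),(497,292),(168,268)],float)
B=[(170,350,12),(170,-350,12),(-170,-350,12),(-170,350,12)]
f=lambda m:(proj(c,M(m,B))-uv).ravel()
P=[hit(c,u,np.array([0,0,.012]),np.array([0,0,1.])) for u in uv]
x=np.mean(P,0);d=P[0]-P[1]
r=least_squares(f,[x[0],x[1],np.arctan2(d[1],d[0])-np.pi/2])
m=r.x;print(m,r.fun.round(1));np.save('m.npy',m)
for n,q in(('top',c),('scene',s)):
    print(n,spots(q,m))
    print(proj(q,M(m,[(55,-50,128),(-55,50,128),(0,270,174)])).round(1).tolist())
print(M(m,[(55,-50,113),(-55,50,113),(0,270,174)]).round(4))
def crop(q,x,y,w,h,k):return cv2.resize(q['color'][y:y+h,x:x+w],None,fx=k,fy=k,interpolation=cv2.INTER_CUBIC)
a=crop(c,155,140,80,110,5);b=crop(c,295,170,100,110,4)
im=np.zeros((550,800,3),np.uint8);im[:550,:400]=a;im[:440,400:800]=b
cv2.imwrite('pics/c1.png',im)
E
```

```text
[ 0.65468158 -0.05297251 -0.06960037] [ 0.7 -0.9 -2.4 -0.6  5.2  1.3 -3.8 -0.5]
top {'spot': [(20, [202.1, 196.95], np.float64(-43.7), np.float64(-24.4))], 'ring': [(16, [189.62, 207.12], np.float64(-67.3), np.float64(-0.3))], 'white': [(1514, [187.0, 147.37], np.float64(36.0), np.float64(20.2)), (53, [214.91, 163.81], np.float64(24.6), np.float64(-45.0)), (12, [186.33, 204.92], np.float64(-64.8), np.float64(7.0))]}
[[370.3, 160.7], [314.0, 213.9], [193.9, 170.1]]
scene {'spot': [], 'ring': [], 'white': [(514, [368.84, 193.23], np.float64(32.8), np.float64(31.2))]}
[[225.1, 240.6], [261.5, 210.7], [354.7, 196.3]]
[[ 7.061e-01 -1.067e-01  1.130e-01]
 [ 6.033e-01  7.000e-04  1.130e-01]
 [ 6.735e-01  2.164e-01  1.740e-01]]
```

View pics/c1.png

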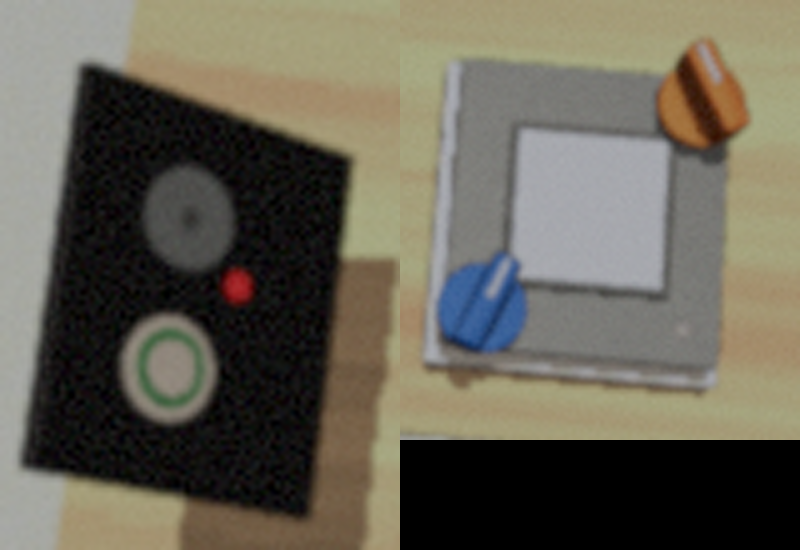

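The crop shows spot (202.5,197), ring centre (189,213.5), grey disc decoy (193,184), orange knob centre about (371,194) and blue about (316,246). The board isn't centred on the module origin in x, so I'll refit with the screen corners, the glass and the board edges.

```bash
python3 - <<'E'
from h import *
c=vision.read_camera("top");s=vision.read_camera("scene")
uvb=np.array([(183,117),(500,137),(497,292),(168,268)],float)
cr=lambda x,y:(155+x/5,140+y/5)
uvs=np.array([cr(80,65),cr(350,158),cr(308,515),cr(25,465)])
uo=np.array([(371.5,194.),(343,222.5)])
def f(v):
    m=v[:3]
    B=[(170+v[3],350+v[4],12),(170+v[3],-350+v[4],12),(-170+v[3],-350+v[4],12),(-170+v[3],350+v[4],12)]
    S=[(a*70,270+b*60*.643,220-60*.766+b*60*.766) for a,b in((1,1),(1,-1),(-1,-1),(-1,1))]
    return np.r_[(proj(c,M(m,B))-uvb).ravel(),(proj(c,M(m,S))-uvs).ravel(),2*(proj(c,M(m,[(55,-50,113),(0,0,76)]))-uo).ravel()]
r=least_squares(f,[.59,-.05,-.07,70,0],x_scale=[.1,.1,.1,10,10]);m=r.x[:3]
print(r.x.round(4),r.fun.round(1));np.save('m.npy',m)
for n,q in(('top',c),('scene',s)):
    print(n,spots(q,m))
    print(proj(q,M(m,[(55,-50,128),(-55,50,128),(0,270,174)])).round(1).tolist())
print(M(m,[(55,-50,113),(-55,50,113),(0,270,174)]).round(4))
def crop(q,x,y,w,h,k):return cv2.resize(q['color'][y:y+h,x:x+w],None,fx=k,fy=k,interpolation=cv2.INTER_CUBIC)
im=np.zeros((600,800,3),np.uint8);im[:500,:400]=crop(s,310,150,80,100,5);im[:400,400:]=crop(s,195,190,80,80,5);
cv2.imwrite('pics/c2.png',im)
E
```

```text
[ 5.96300e-01 -5.75000e-02 -7.64000e-02  5.78708e+01  9.10400e+00] [ 1.3 -1.8 -1.9  0.4  4.6  2.4 -4.2 -1.7  0.3 -0.2  0.2  0.3  0.3  2.5
 -0.3  2.7  1.9 -2.5 -2.2 -0.4]
top {'spot': [(21, [202.1, 196.81], np.float64(11.0), np.float64(-13.8))], 'ring': [(61, [188.34, 213.0], np.float64(-23.3), np.float64(10.9))], 'white': [(48, [184.4, 213.71], np.float64(-26.0), np.float64(18.7)), (68, [188.76, 213.24], np.float64(-23.5), np.float64(10.0)), (36, [168.67, 236.39], np.float64(-68.7), np.float64(43.4))]}
[[374.1, 190.9], [316.7, 245.3], [195.1, 201.2]]
scene {'spot': [], 'ring': [(18, [343.22, 178.94], np.float64(-23.9), np.float64(10.1))], 'white': [(132, [342.48, 173.02], np.float64(-45.8), np.float64(17.9)), (16, [342.38, 178.81], np.float64(-27.3), np.float64(8.5))]}
[[219.0, 226.9], [254.8, 199.9], [343.6, 186.1]]
[[ 0.6474 -0.1116  0.113 ]
 [ 0.5453 -0.0035  0.113 ]
 [ 0.6169  0.2117  0.174 ]]
```

View pics/c2.png

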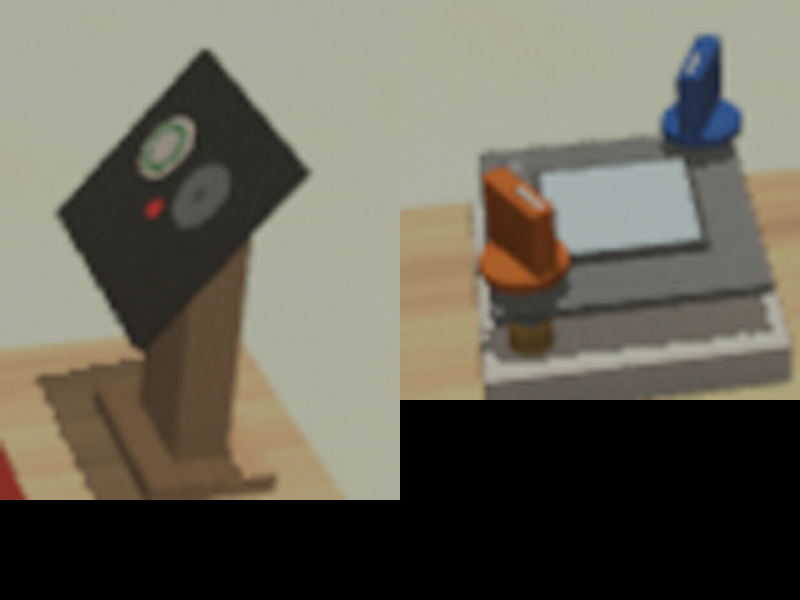

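The receiver is 34 mm to −x and 24.5 mm up from the spot. That means orange about 3.0 rad CCW and blue about 2.5 rad CW. First I'll go above the mount, high over the laser.

arm_command(
  series=[3,-2,-3,0,0,0,0,6,-4,-5,0,0,0,0,9,-6.5,-7,0,0,0,0,12.5,-9.5,-7,0,0,0,0,15.5,-12,-7,0,0,0,0,18.5,-14,-7,0,0,0,0,21.5,-16.5,-7,0,0,0,0,24.5,-18.5,-7,0,0,0,0,27.5,-21,-7,0,0,0,0,30,-23,-7,0,0,0,0],
)

```text
time: 1.13
eef_pos: [0.4008, -0.3559, 0.3015]
tcp_rot: [0.992, 0.123, 0.0, 0.0]
contact_force: [0.8, -0.7, 0.2]
opening: 1.0
finger_force: 0.0
```

arm_command(
  series=[3,-2,0,0,0,0,0,6,-4.5,0,0,0,0,0,9,-6.5,0,0,0,0,0,12,-9,0,0,0,0,0,15,-11.5,0,0,0,0,0,18,-14,0,0,0,0,0,21,-16,0,0,0,0,0,24,-18.5,0,0,0,0,0,27,-20.5,0,0,0,0,0,27,-20.5,0,0,0,0,0],
)

```text
time: 1.97
eef_pos: [0.614, -0.0886, 0.3009]
tcp_rot: [0.992, 0.126, 0.001, -0.001]
contact_force: [-1.0, -1.0, -0.1]
opening: 1.001
finger_force: 0.0
```

```bash
cat >> h.py <<'E'
def wrist():
    s=telemetry.get_state();c=vision.read_camera("wrist")
    T=np.eye(4);T[:3,:3]=R.from_quat(s['tcp_rot']).as_matrix();T[:3,3]=s['eef_pos']
    W=np.linalg.inv(T@c['T_tool_cam']);c['rvec']=cv2.Rodrigues(W[:3,:3])[0][:,0];c['tvec']=W[:3,3]
    return s,c
E
python3 - <<'E'
from h import *
m=np.load('m.npy')
s,c=wrist();print(s['time'],s['eef_pos'],s['tcp_rot'],s['qpos'].round(3) if hasattr(s['qpos'],'round') else s['qpos']);print(c['T_tool_cam'].round(3))
print(proj(c,M(m,[(55,-50,128),(-55,50,128)])).round(1))
cv2.imwrite('pics/w1.png',c['color'])
E
```

```text
1.9667 [ 0.61397773 -0.08858406  0.30093254] [ 9.92053768e-01  1.25807838e-01  7.70881712e-04 -1.05545969e-03] [-0.308  0.122  1.641  0.003  1.378  1.01 ]
[[-0.001 -0.944 -0.33   0.086]
 [ 1.    -0.001 -0.001  0.   ]
 [ 0.    -0.33   0.944 -0.143]
 [ 0.     0.     0.     1.   ]]
[[314.6 160.2]
 [187.2 229. ]]
```

View pics/w1.png

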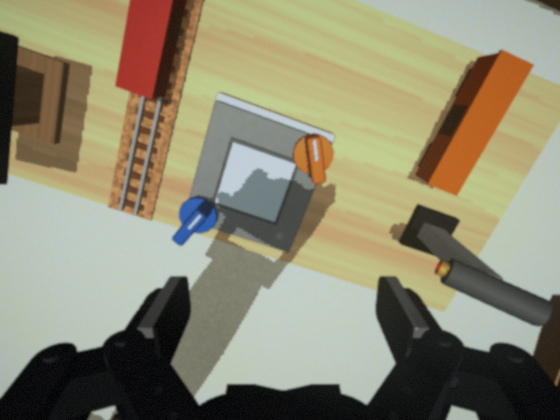

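Wrist view: the orange collar is centred near (314,153) with its bar from (313,137) to (319,182). The blue collar is at (198,214) with its bar from (214,201) to (178,243). I'll crop to get sharper bar ends.

```bash
cat >> h.py <<'E'
def bar(c,a,b,z=.128):
    A,B=[hit(c,u,np.array([0,0,z]),np.array([0,0,1.])) for u in(a,b)]
    d=B-A;return ((A+B)/2).round(4),1000*np.linalg.norm(d),np.degrees(np.arctan2(d[1],d[0]))
E
python3 - <<'E'
from h import *
s,c=wrist()
for a,b in(((313,137),(319,182)),((214,201),(178,243))): print(bar(c,a,b))
def crop(x,y,w,h,k):return cv2.resize(c['color'][y:y+h,x:x+w],None,fx=k,fy=k,interpolation=cv2.INTER_CUBIC)
cv2.imwrite('pics/w2.png',np.hstack([crop(280,120,66,80,6),crop(165,185,66,80,6)]))
E
```

```text
(array([ 0.6462, -0.1154,  0.128 ]), np.float64(44.30423468397853), np.float64(-156.2222287587746))
(array([ 0.5531, -0.0132,  0.128 ]), np.float64(62.12557567993721), np.float64(152.81279312864774))
```

View pics/w2.png

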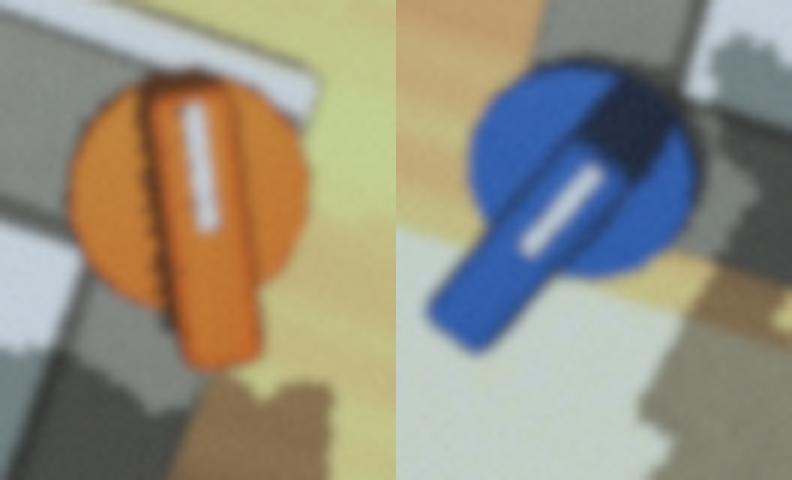

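arm_command(
  series=[0.8,1,3,0,0,-3,0,1.6,2.2,7,0,0,-6,0,2.4,3.4,10.5,0,0,-9.5,0,2.4,3.4,14,0,0,-9.5,0,2.4,3.4,14,0,0,-9.5,0,2.4,3.4,14,0,0,-9.5,0],
)

```text
time: 2.57
eef_pos: [0.6408, -0.1213, 0.1589]
tcp_rot: [0.979, 0.204, -0.003, -0.001]
contact_force: [0.6, 0.2, 0.4]
opening: 1.002
finger_force: 0.0
```

```bash
python3 - <<'E'
from h import *
s,c=wrist();print(s['time'],s['eef_pos'],R.from_quat(s['tcp_rot']).as_matrix()[:,0].round(3),s['contact_force'])
print(proj(c,[[.646,-.115,.128]]))
cv2.imwrite('pics/w3.png',c['color'])
E
```

```text
2.5667 [ 0.64076737 -0.12125298  0.15893489] [ 0.917  0.399 -0.005] [0.57603221 0.23646726 0.37017943]
[[276.29191952 238.32710853]]
```

View pics/w3.png

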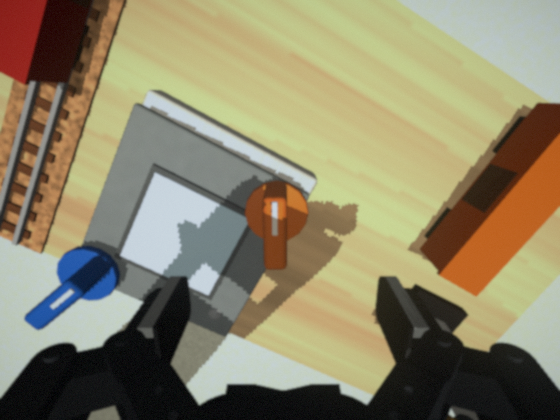

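The bar is now vertical in the picture, from about (274,196) to (276,269), centred between the fingers and nearly aligned. The blue bar's top face runs from about (103,262) to (35,322).

```bash
python3 - <<'E'
from h import *
s,c=wrist();Rm=R.from_quat(s['tcp_rot']).as_matrix()
p,l,a=bar(c,(274,196),(276,269));print(p,l,a)
print('tool shift cm',100*Rm.T@(p-[0,0,.033]-s['eef_pos']),'yaw',np.degrees(np.arctan2(Rm[1,0],Rm[0,0])))
E
```

```text
[ 0.649  -0.1141  0.128 ] 46.45849717653581 -155.4950948361905
tool shift cm [ 0.87627647 -0.43180727  6.72683049] yaw 23.55609031497395
```

arm_command(
  series=[0.5,-0.25,2,0,0,-0.5,0,0.9,-0.45,4,0,0,-0.5,0,0.9,-0.45,6.2,0,0,-0.5,0,0.9,-0.45,6.2,0,0,-0.5,0,0.9,-0.45,6.2,0,0,-0.5,0.5,0.9,-0.45,6.2,0,0,-0.5,1,0.9,-0.45,6.2,0,0,-0.5,1,0.9,-0.45,6.2,0,0,-0.5,1,0.9,-0.45,6.2,0,0,-0.5,1,0.9,-0.45,6.2,0,0,-0.5,1],
  force=40,
)

```text
time: 3.5
eef_pos: [0.6496, -0.1123, 0.1006]
tcp_rot: [0.978, 0.209, 0.0, -0.001]
contact_force: [-3.8, 5.7, 13.4]
opening: 0.155
finger_force: 44.0
```

arm_command(
  series=[0,0,-0.3,0,0,0,1,0,0,-0.3,0,0,-7,1,0,0,-0.3,0,0,-14,1,0,0,-0.3,0,0,-21,1,0,0,-0.3,0,0,-28,1,0,0,-0.3,0,0,-35,1,0,0,-0.3,0,0,-42,1,0,0,-0.3,0,0,-49,1,0,0,-0.3,0,0,-56,1,0,0,-0.3,0,0,-60,1],
)

```text
time: 4.33
eef_pos: [0.6473, -0.1106, 0.1007]
tcp_rot: [0.741, 0.672, -0.001, -0.004]
contact_force: [-3.0, 5.0, -0.4]
opening: 0.157
finger_force: 41.6
```

```bash
python3 - <<'E'
from h import *
m=np.load('m.npy');c=vision.read_camera("top");s=telemetry.get_state()
print(s['time'],s['eef_pos'],s['contact_force'],s['opening'],np.array(s['qpos']).round(2));o=spots(c,m);print(o['spot'],o['ring'])
E
```

```text
4.3833 [ 0.64727029 -0.11056273  0.1006503 ] [-4.37581927  5.88266259 -1.19942982] 0.1527603276742782 [-0.32  0.38  1.71  0.    1.06 -0.23]
[(25, [201.2, 203.24], np.float64(-0.8), np.float64(-13.5))] [(67, [188.48, 213.15], np.float64(-23.5), np.float64(10.6))]
```

arm_command(
  series=[0,0,0,0,0,-6,1,0,0,0,0,0,-12,1,0,0,0,0,0,-18,1,0,0,0,0,0,-25,1,0,0,0,0,0,-32,1,0,0,0,0,0,-39,1,0,0,0,0,0,-45,1,0,0,0,0,0,-51,1,0,0,0,0,0,-58,1,0,0,0,0,0,-58,1],
)

```text
time: 5.22
eef_pos: [0.6448, -0.1116, 0.1006]
tcp_rot: [0.322, 0.947, -0.001, -0.007]
contact_force: [-11.5, 2.4, 3.2]
opening: 0.154
finger_force: 42.2
```

arm_command(
  series=[0,0,0,0,0,-6,1,0,0,0,0,0,-12,1,0,0,0,0,0,-18,1,0,0,0,0,0,-25,1,0,0,0,0,0,-32,1,0,0,0,0,0,-39,1,0,0,0,0,0,-45,1,0,0,0,0,0,-51,1,0,0,0,0,0,-55,1,0,0,0,0,0,-55,1],
)

```text
time: 6.05
eef_pos: [0.6443, -0.1141, 0.1006]
tcp_rot: [-0.151, 0.989, 0.001, -0.007]
contact_force: [-12.1, -3.3, 2.2]
opening: 0.154
finger_force: 42.1
```

```bash
python3 - <<'E'
from h import *
m=np.load('m.npy');c=vision.read_camera("top");s=telemetry.get_state()
print(s['time'],s['eef_pos'],s['contact_force'],s['opening'],np.array(s['qpos']).round(2));o=spots(c,m);print(o['spot'],o['ring'])
E
```

```text
6.1 [ 0.64432041 -0.11407636  0.10067098] [-13.7563633   -3.59328802   2.52109996] 0.1587943158727822 [-0.33  0.38  1.71 -0.01  1.06 -2.2 ]
[(24, [200.5, 215.29], np.float64(-22.3), np.float64(-15.2))] [(67, [188.58, 213.07], np.float64(-23.3), np.float64(10.4))]
```

arm_command(
  series=[0,0,0,0,0,0,0.5,0,0,0,0,0,0,0,0,0,0,0,0,0,0,0,0,0,0,0,0,0,0,0,-3,0,0,0,0,0,0,-7,0,0,0,0,1.5,3,-10,0,0,0,0,3,6.5,-12,0,0,0,0,4.5,10,-12,0,0,0,0,4.5,10,-12,0,0,0,0],
)

```text
time: 6.93
eef_pos: [0.5741, -0.0261, 0.2242]
tcp_rot: [-0.151, 0.989, 0.001, 0.0]
contact_force: [0.3, 1.2, -0.4]
opening: 1.0
finger_force: 0.0
```

```bash
python3 - <<'E'
from h import *
m=np.load('m.npy');t=vision.read_camera("top");o=spots(t,m);print(o['spot'],o['ring'])
s,c=wrist();print(s['time'],s['eef_pos'],s['contact_force'],R.from_quat(s['tcp_rot']).as_matrix()[:,0].round(3))
print(proj(c,M(m,[(55,-50,128),(-55,50,128)])).round(1))
cv2.imwrite('pics/w4.png',c['color'])
E
```

```text
[(25, [200.6, 215.32], np.float64(-22.3), np.float64(-15.4))] [(69, [188.55, 213.33], np.float64(-23.7), np.float64(10.4))]
6.9833 [ 0.57552542 -0.02794835  0.22342577] [ 0.29724732 -0.49130826 -0.24813138] [-0.955 -0.298 -0.001]
[[158.7 262.6]
 [326.4 184.7]]
```

View pics/w4.png

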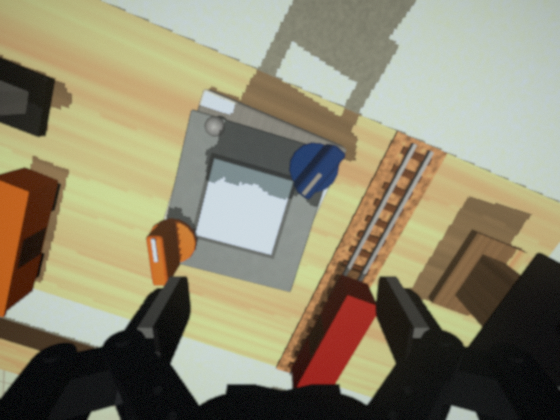

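The blue knob is in shadow; its bar runs from about (341,148) to (302,199). The spot stayed at (−22.3, −15.4) after release. Next I'll compute the bar pose and a brightened crop.

```bash
python3 - <<'E'
from h import *
s,c=wrist();Rm=R.from_quat(s['tcp_rot']).as_matrix()
p,l,a=bar(c,(341,148),(302,199));print(p,l,a,np.array(s['qpos']).round(2))
i=c['color'][130:215,275:360];i=cv2.resize(i,None,fx=7,fy=7,interpolation=cv2.INTER_CUBIC);cv2.imwrite('pics/w5.png',np.clip(i.astype(float)*2,0,255).astype(np.uint8))
E
```

```text
[ 0.54   -0.0115  0.128 ] 47.1279926779617 -18.19343706491119 [-0.23  0.08  1.83 -0.    1.23 -2.1 ]
```

View pics/w5.png

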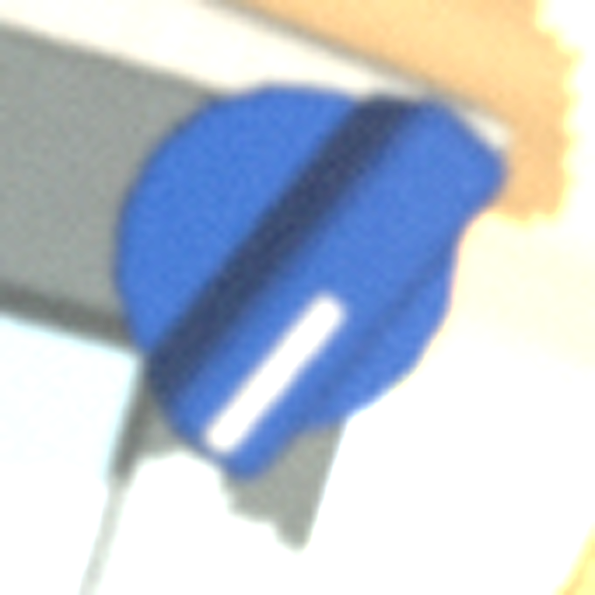

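```bash
python3 - <<'E'
from h import *
s,c=wrist();Rm=R.from_quat(s['tcp_rot']).as_matrix()
p,l,a=bar(c,(306.4,195),(341.4,149.7));print(p,l,a)
q=hit(c,(315.7,166.4),np.array([0,0,.09]),np.array([0,0,1.]));print('collar',q)
print('shift cm',100*Rm.T@(p-s['eef_pos']), 100*Rm.T@(q-s['eef_pos']),'yaw',np.degrees(np.arctan2(Rm[1,0],Rm[0,0])))
E
```

```text
[ 0.539 -0.011  0.128] 41.82367954127597 161.4944345899869
collar [ 0.54250591 -0.01210176  0.09      ]
shift cm [3.08801763 2.97667118 9.46803373] [ 2.78965424  2.77138131 13.26854528] yaw -162.79006858846407
```

```bash
python3 - <<'E'
from h import *
s=telemetry.get_state();Rm=R.from_quat(s['tcp_rot'])
y=np.radians(161.5)
G=R.from_rotvec([-.007,-.09,0])*R.from_euler('z',y)*R.from_euler('x',np.pi)
G=min([G,G*R.from_euler('z',np.pi)],key=lambda g:(Rm.inv()*g).magnitude())
t=np.array([.5415,-.0113,.098]);zt=G.apply([0,0,1])
print(zt.round(3),'rot',np.degrees((Rm.inv()*G).as_rotvec()).round(1))
for h in(.06,0):print(100*Rm.inv().apply(t-h*zt-s['eef_pos']))
E
```

```text
[ 0.09  -0.007 -0.996] rot [ 0.3 -5.2 35.6]
[3.36961449 3.13066656 6.46254759]
[ 2.86993486  2.9353008  12.43851216]
```

arm_command(
  series=[0.7,0.6,1.5,0,-1,6,0,1.4,1.2,3,0.1,-2,12,0,2,1.8,4.5,0.2,-3,18,0,2.7,2.5,5.5,0.2,-4,24,0,3.4,3.1,6.4,0.3,-5,30,0,3.4,3.1,6.4,0.3,-5.2,35.6,0,3.4,3.1,6.4,0.3,-5.2,35.6,0,3.4,3.1,6.4,0.3,-5.2,35.6,0],
)

```text
time: 7.8
eef_pos: [0.5361, -0.0118, 0.1582]
tcp_rot: [0.16, 0.986, 0.004, 0.044]
contact_force: [0.1, 0.4, -1.1]
opening: 0.997
finger_force: 0.0
```

```bash
python3 - <<'E'
from h import *
s,c=wrist();Rm=R.from_quat(s['tcp_rot']).as_matrix();print(s['time'],s['eef_pos'],Rm[:,2].round(3),np.degrees(np.arctan2(Rm[1,0],Rm[0,0])),100*Rm.T@([.5415,-.0113,.098]-s['eef_pos']))
print(proj(c,[[.539,-.011,.128],[.5425,-.012,.09]]))
i=np.clip(c['color'].astype(float)*1.5,0,255).astype(np.uint8);cv2.imwrite('pics/w6.png',i)
E
```

```text
7.8 [ 0.53613344 -0.0118183   0.15819443] [ 0.089 -0.006 -0.996] 161.54561762234857 [0.02978461 0.08489479 6.04287052]
[[284.55242232 248.90150688]
 [283.2855382  225.12996649]]
```

View pics/w6.png

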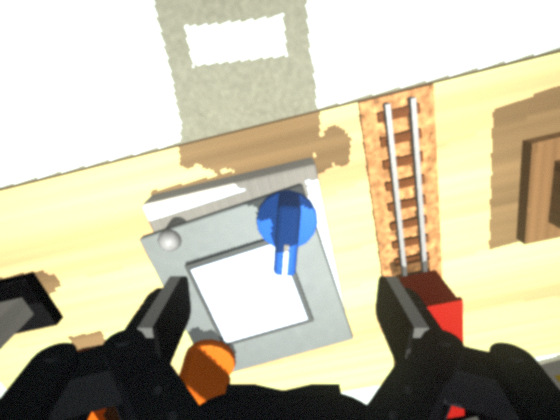

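The blue bar is vertical between the fingers: its near end is at (286,275), far end about (288,200), and the collar centre is near (287,220). I'll correct the offset along tool x.

```bash
python3 - <<'E'
from h import *
s,c=wrist();Rm=R.from_quat(s['tcp_rot']).as_matrix()
b=c['color'].astype(int);mk=(b[...,0]>b[...,2]*1.8+15)&(b[...,0]>b[...,1]*1.25)
mk[:, :240]=0;mk[:,330:]=0
ys,xs=np.nonzero(mk[170:300]);ys+=170;print('ext',xs.min(),xs.max(),ys.min(),ys.max())
for y in(190,200,210,220,230,240,250,260,270,275):print(y,np.nonzero(mk[y])[0][[0,-1]] if mk[y].any() else None,end=' ')
T=np.eye(4)
def tool(uv,h):  # point at tool z = h (m below TCP positive)
    o=s['eef_pos']+Rm[:,2]*h;return (1000*Rm.T@(hit(c,uv,o,Rm[:,2])-s['eef_pos'])).round(1)
print(tool((286,275),.030),tool((288,200),.030),'collar',tool((287,220),.068))
E
```

```text
ext 257 315 193 273
190 None 200 [265 307] 210 [259 314] 220 [257 315] 230 [259 313] 240 [266 306] 250 [277 295] 260 [275 295] 270 [275 294] 275 None [-16.9   1.9  30. ] [30.1  2.9 30. ] collar [ 3.8  2.9 68. ]
```

arm_command(
  series=[0.2,0.1,1.5,0,0,0,0,0.5,0.25,3.5,0,0,0,0,0.5,0.25,5.8,0,0,0,0,0.5,0.25,5.8,0,0,0,0,0.5,0.25,5.8,0,0,0,0.5,0.5,0.25,5.8,0,0,0,1,0.5,0.25,5.8,0,0,0,1,0.5,0.25,5.8,0,0,0,1,0.5,0.25,5.8,0,0,0,1],
  force=40,
)

```text
time: 8.65
eef_pos: [0.5374, -0.0075, 0.1015]
tcp_rot: [0.16, 0.986, 0.004, 0.046]
contact_force: [0.2, 0.5, -0.4]
opening: 0.299
finger_force: 0.0
```

```bash
python3 - <<'E'
from h import *
m=np.load('m.npy');c=vision.read_camera("top");s=telemetry.get_state()
print(s['time'],s['eef_pos'],s['contact_force'],s['wrist_torque'],s['opening'],np.array(s['qpos']).round(2));o=spots(c,m);print(o['spot'],o['ring'])
E
```

```text
8.7 [ 0.53717957 -0.00747908  0.10128542] [0.17318722 0.78554389 0.12174581] [-0.05633516  0.07293166  0.016157  ] 0.20450820287031177 [-0.21  0.09  2.07  0.02  0.9  -1.47]
[(22, [200.27, 215.05], np.float64(-22.0), np.float64(-14.6))] [(62, [188.42, 213.15], np.float64(-23.5), np.float64(10.7))]
```

arm_command(
  series=[0,0,0,0,0,0,1,0,0,0,0,0,0,1,0,0,0,0,0,6,1,0,0,0,0,0,12,1,0,0,0,0,0,18,1,0,0,0,0,0,24,1,0,0,0,0,0,30,1,0,0,0,0,0,36,1,0,0,0,0,0,40,1,0,0,0,0,0,40,1],
)

```text
time: 9.53
eef_pos: [0.5387, -0.0063, 0.1016]
tcp_rot: [0.489, 0.871, 0.022, 0.043]
contact_force: [3.4, 3.7, 3.3]
opening: 0.154
finger_force: 42.3
```

```bash
python3 - <<'E'
from h import *
m=np.load('m.npy');c=vision.read_camera("top");s=telemetry.get_state()
print(s['time'],s['eef_pos'],s['contact_force'],s['wrist_torque'],s['opening'],np.array(s['qpos']).round(2));o=spots(c,m);print(o['spot'],o['ring'])
E
```

```text
9.5833 [ 0.53872185 -0.00632978  0.10158792] [3.6211067  4.61260602 2.90974338] [ 1.15307692 -0.9431709   0.06978623] 0.1538782817625995 [-0.21  0.09  2.07  0.02  0.89 -0.77]
[(19, [197.63, 215.16], np.float64(-23.3), np.float64(-9.0))] [(56, [187.75, 212.98], np.float64(-23.5), np.float64(12.1))]
```

arm_command(
  series=[0,0,0,0,0,6,1,0,0,0,0,0,12,1,0,0,0,0,0,18,1,0,0,0,0,0,24,1,0,0,0,0,0,30,1,0,0,0,0,0,36,1,0,0,0,0,0,42,1,0,0,0,0,0,48,1,0,0,0,0,0,52,1,0,0,0,0,0,52,1],
)

```text
time: 10.42
eef_pos: [0.5416, -0.0063, 0.1021]
tcp_rot: [0.821, 0.568, 0.042, 0.031]
contact_force: [12.7, 6.8, -3.5]
opening: 0.153
finger_force: 41.2
```

arm_command(
  series=[0,0,0,0,0,6,1,0,0,0,0,0,12,1,0,0,0,0,0,18,1,0,0,0,0,0,24,1,0,0,0,0,0,30,1,0,0,0,0,0,36,1,0,0,0,0,0,42,1,0,0,0,0,0,48,1,0,0,0,0,0,52,1,0,0,0,0,0,52,1],
)

```text
time: 11.25
eef_pos: [0.5434, -0.0084, 0.1024]
tcp_rot: [0.987, 0.151, 0.053, 0.013]
contact_force: [17.5, -0.7, -8.3]
opening: 0.153
finger_force: 40.1
```

```bash
python3 - <<'E'
from h import *
m=np.load('m.npy');s=telemetry.get_state()
print(s['time'],s['eef_pos'],s['contact_force'],s['wrist_torque'],s['opening'],np.array(s['qpos']).round(2))
ims=[vision.read_camera("top") for _ in range(6)];c=dict(ims[0]);c['color']=np.mean([i['color'] for i in ims],0).astype(np.uint8)
o=spots(c,m);print(o['spot'],o['ring'],o['white'])
i=cv2.resize(c['color'][190:235,165:215],None,fx=12,fy=12,interpolation=cv2.INTER_CUBIC);cv2.imwrite('pics/t2.png',i)
E
```

```text
11.25 [ 0.54339072 -0.00835684  0.10241825] [17.53124079 -0.66280187 -8.30961626] [ 0.20454344 -3.06320469 -0.00947804] 0.1532687014513821 [-0.21  0.09  2.06  0.02  0.88  1.05]
[(13, [188.85, 214.46], np.float64(-25.5), np.float64(9.5))] [(63, [188.37, 212.87], np.float64(-23.0), np.float64(10.9))] [(101, [186.97, 213.51], np.float64(-24.7), np.float64(13.6)), (53, [188.92, 211.92], np.float64(-21.2), np.float64(10.0)), (55, [172.71, 237.02], np.float64(-68.6), np.float64(35.6))]
```

View pics/t2.png

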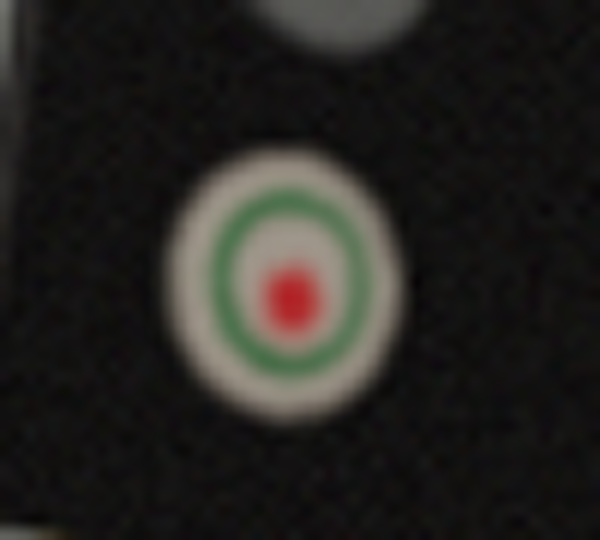

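Spot at (293,300) against ring centre (290,283) in the crop, so about 2.5 mm off and inside the ring. Next I'll release, rise and recheck.

arm_command(
  series=[0,0,0,0,0,0,0.7,0,0,0,0,0,0,0.3,0,0,0,0,0,0,0,0,0,0,0,0,0,0,0,0,0,0,0,0,0,0,0,-3,0,0,0,0,0,0,-6,0,0,0,0,0,0,-9,0,0,0,0,0,0,-12,0,0,0,0,0,0,-12,0,0,0,0],
)

```text
time: 12.38
eef_pos: [0.5289, -0.0072, 0.2273]
tcp_rot: [0.987, 0.152, 0.049, 0.012]
contact_force: [2.0, 0.0, 1.3]
opening: 0.999
finger_force: 0.0
```

```bash
cat > chk.py <<'E'
from h import *
m=np.load('m.npy');s=telemetry.get_state()
print(s['time'],s['eef_pos'],s['contact_force'],s['opening'])
ims=[vision.read_camera("top") for _ in range(8)];f=np.mean([i['color'] for i in ims],0)
c=dict(ims[0]);p=M(m,[0,270,174]);rz=R.from_euler('z',m[2]);ax,up,n=rz.apply([[1,0,0],[0,.643,.766],[0,-.766,.643]])
b,g,r=f[190:235,165:215].transpose(2,0,1);Y,X=np.mgrid[190:235,165:215]
def cen(w):w=np.clip(w,0,None);return np.array([(X*w).sum()/w.sum(),(Y*w).sum()/w.sum()])
mask=np.hypot(X-188.6,Y-213.2)<20
red=cen(np.where(mask,r-np.maximum(g,b)-35,0));gr=(g-np.maximum(r,b)>10)&mask
q=np.argwhere(gr)[:,::-1].astype(np.float32)+[165,190];e=cv2.fitEllipse(q.astype(np.float32))
print('red',red,'ring',e, q.mean(0))
d=hit(c,red,p,n)-hit(c,e[0],p,n);print('across,up mm',1000*d@ax,1000*d@up)
E
python3 chk.py
```

```text
12.3833 [ 0.52888701 -0.00718674  0.22727542] [1.96226723 0.04128214 1.33104388] 0.9989453231743152
red [188.88985341 214.58553763] ring ((188.7898712158203, 213.17384338378906), (12.044000625610352, 14.093414306640625), 174.62001037597656) [188.36585366 213.37804878]
across,up mm -2.3688592468235985 -0.5717514115924616
```

```bash
python3 - <<'E'
from h import *
ims=[vision.read_camera("scene") for _ in range(8)];f=np.mean([i['color'] for i in ims],0)
i=cv2.resize(f[160:200,325:365].astype(np.uint8),None,fx=12,fy=12,interpolation=cv2.INTER_CUBIC);cv2.imwrite('pics/s2.png',i)
E
```

```text
(no output)
```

View pics/s2.png

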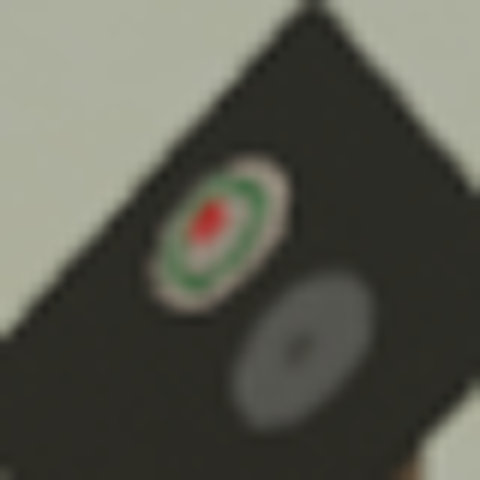

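The scene view suggests a slightly larger −x offset than the top view. I'll combine both numerically, without viewing more pictures, and plan a small orange correction.

```bash
cat > chk2.py <<'E'
from h import *
m=np.load('m.npy');rz=R.from_euler('z',m[2]);ax,up,n=rz.apply([[1,0,0],[0,.643,.766],[0,-.766,.643]])
p=M(m,[0,270,174])-.0235*ax+.0106*up
A=[];B=[]
for nm,(u,v) in(('top',(188.8,213.2)),('scene',(343.3,179.4))):
    ims=[vision.read_camera(nm) for _ in range(8)];f=np.mean([i['color'] for i in ims],0);b,g,r=f.transpose(2,0,1)
    Y,X=np.mgrid[:420,:560];k=np.hypot(X-u,Y-v)<9
    w=np.where(k,np.clip(r-np.maximum(g,b)-35,0,None),0);red=np.array([(X*w).sum(),(Y*w).sum()])/w.sum()
    w=np.where(k,np.clip(g-np.maximum(r,b)-6,0,None),0)
    q=np.argwhere(w>0)[:,::-1].astype(np.float32);e=cv2.fitEllipse(q)
    P=proj(ims[0],[p+d*.01 for d in(0*ax,ax,up,n)]);J=((P[1:]-P[0])/10).T
    print(nm,'red',red,'ring',np.round(e[0],2),q.mean(0).round(2),'px/mm',J.round(2).tolist())
    d=red-(np.array(e[0])+q.mean(0))/2;A.append(J);B.append(d);print(' in-plane mm',np.linalg.solve(J[:,:2],d))
print('lsq across,up,normal',np.linalg.lstsq(np.vstack(A+[[0,0,.1]]),np.r_[np.hstack(B),0],rcond=None)[0])
E
python3 chk2.py; python3 - <<'E'
from h import *
s=telemetry.get_state();Rm=R.from_quat(s['tcp_rot'])
G=R.from_euler('z',np.radians(17.4))*R.from_euler('x',np.pi)
G=min([G,G*R.from_euler('z',np.pi)],key=lambda g:(Rm.inv()*g).magnitude())
print(s['time'],np.degrees((Rm.inv()*G).as_rotvec()))
for z in(.227,.16,.099):print(100*Rm.inv().apply(np.array([.647,-.112,z])-s['eef_pos']))
E
```

```text
top red [188.89009909 214.58783064] ring [188.71 213.17] [188.4  213.11] px/mm [[0.07, -0.48, 0.35], [-0.57, -0.11, -0.03]]
 in-plane mm [-2.34837592 -1.04767907]
scene red [341.93625645 178.00331614] ring [342.19 178.84] [342.46 179.29] px/mm [[0.13, 0.26, -0.27], [0.17, -0.29, -0.2]]
 in-plane mm [-4.72058348  0.82262915]
lsq across,up,normal [-2.67142552  0.5442089   1.68748157]
13.9833 [ 1.87105829 -4.76938036  0.11636282]
[ 8.39511702 13.70323843  0.41757695]
[ 7.83836502 13.48416802  7.0908097 ]
[ 7.33147142 13.28471585 13.16643952]
```

arm_command(
  series=[2,3,0,0.4,-1,0,0,4,6,0.2,0.8,-2,0,0,6,9.5,0.4,1.4,-3.5,0,0,8,12.5,1,1.9,-4.8,0,0,8.1,13.6,4,1.9,-4.8,0.1,0,7.8,13.5,7,1.9,-4.8,0.1,0,7.8,13.5,7,1.9,-4.8,0.1,0],
)

```text
time: 14.57
eef_pos: [0.6431, -0.112, 0.1529]
tcp_rot: [0.989, 0.151, -0.006, -0.003]
contact_force: [-1.3, 0.6, -2.0]
opening: 1.003
finger_force: 0.0
```

```bash
python3 - <<'E'
from h import *
s,c=wrist();Rm=R.from_quat(s['tcp_rot']).as_matrix()
print(s['time'],s['eef_pos'],Rm[:,2].round(3),'yaw',np.degrees(np.arctan2(Rm[1,0],Rm[0,0])),'shift',100*Rm.T@([.647,-.112,.099]-s['eef_pos']))
b,g,r=c['color'].astype(int).transpose(2,0,1);mk=(r>g*1.6)&(r>b*3)&(r>60);mk[:,:220]=0;mk[:,350:]=0;mk[:160]=0;mk[300:]=0
for y in range(180,290,10):
    x=np.nonzero(mk[y])[0];print(y,(x[0],x[-1]) if len(x) else None,end=' ')
print(proj(c,[[.647,-.112,.128],[.647,-.112,.09]]), np.nonzero(mk.any(1))[0][[0,-1]])
E
```

```text
14.5667 [ 0.64307358 -0.11202763  0.15285142] [-0.013  0.005 -1.   ] yaw 17.336730406543587 shift [0.43645856 0.15940622 5.3794073 ]
180 None 190 None 200 (np.int64(265), np.int64(309)) 210 (np.int64(259), np.int64(316)) 220 (np.int64(256), np.int64(318)) 230 (np.int64(259), np.int64(316)) 240 (np.int64(264), np.int64(311)) 250 (np.int64(277), np.int64(298)) 260 (np.int64(277), np.int64(297)) 270 (np.int64(277), np.int64(298)) 280 (np.int64(279), np.int64(296)) [[284.85011214 248.32732834]
 [285.01013359 222.94175304]] [192 281]
```

arm_command(
  series=[0.3,0.15,2,0,0,0,0,0.5,0.25,4,0,0,0,0,0.5,0.25,5.1,0,0,0,0,0.5,0.25,5.1,0,0,0,0,0.5,0.25,5.1,0,0,0,0.5,0.5,0.25,5.1,0,0,0,1,0.5,0.25,5.1,0,0,0,1,0.5,0.25,5.1,0,0,0,1,0.5,0.25,5.1,0,0,0,1,0.5,0.25,5.1,0,0,0,1],
  force=40,
)

```text
time: 15.45
eef_pos: [0.6521, -0.112, 0.1109]
tcp_rot: [0.989, 0.151, -0.0, -0.002]
contact_force: [-3.9, 5.3, 13.1]
opening: 0.154
finger_force: 44.3
```

arm_command(
  series=[0,0,0,0,0,0,1,0,0,0,0,0,0,1,0,0,0,0,0,4,1,0,0,0,0,0,8,1,0,0,0,0,0,13,1,0,0,0,0,0,13,1,0,0,0,0,0,13,1],
)

```text
time: 16.03
eef_pos: [0.6523, -0.1131, 0.1109]
tcp_rot: [0.999, 0.039, -0.0, -0.0]
contact_force: [-2.4, 2.8, 5.6]
opening: 0.148
finger_force: 42.6
```

```bash
python3 chk2.py; python3 -c "
from h import *
s=telemetry.get_state();print(s['time'],s['opening'],s['contact_force'],s['tcp_rot'])"
```

```text
top red [188.98323979 213.00553548] ring [188.73 213.07] [188.47 213.09] px/mm [[0.07, -0.48, 0.35], [-0.57, -0.11, -0.03]]
 in-plane mm [ 0.28410537 -0.75646981]
scene red [342.28438847 178.36062314] ring [342.25 178.79] [342.29 179.32] px/mm [[0.13, 0.26, -0.27], [0.17, -0.29, -0.2]]
 in-plane mm [-2.17441564  1.10281788]
lsq across,up,normal [-0.04748176  0.85071521  1.72221576]
16.8333 0.15459565111345067 [-2.61457954  2.42168831  5.79780533] [ 9.99217068e-01  3.95626310e-02 -1.56272839e-04 -1.56070065e-04]
```

Nearly centred. Release, rise, recheck.

arm_command(
  series=[0,0,0,0,0,0,0.6,0,0,0,0,0,0,0,0,0,0,0,0,0,0,0,0,0,0,0,0,0,0,0,0,0,0,0,0,0,0,-3,0,0,0,0,0,0,-6,0,0,0,0,0,0,-10,0,0,0,0,0,0,-12,0,0,0,0,0,0,-12,0,0,0,0],
)

```text
time: 17.67
eef_pos: [0.6554, -0.1143, 0.2379]
tcp_rot: [0.999, 0.039, 0.006, 0.002]
contact_force: [0.1, -1.0, 0.9]
opening: 1.001
finger_force: 0.0
```

```bash
python3 chk2.py; python3 -c "
from h import *
s=telemetry.get_state();print(s['time'],s['eef_pos'],s['contact_force'])
print(ctrl.sign_off())"
```

```text
top red [188.98321944 213.00569476] ring [188.75 213.07] [188.54 213.07] px/mm [[0.07, -0.48, 0.35], [-0.57, -0.11, -0.03]]
 in-plane mm [ 0.24278693 -0.66910039]
scene red [342.28476381 178.36360612] ring [342.22 178.8 ] [342.37 179.29] px/mm [[0.13, 0.26, -0.27], [0.17, -0.29, -0.2]]
 in-plane mm [-2.2040012  1.0270459]
lsq across,up,normal [-0.08094201  0.84725558  1.66197331]
18.4667 [ 0.65219088 -0.11317528  0.22989372] [-0.10368622  0.13978951  0.23215327]
the job is handed in; nothing more can be done
None
```

The red spot rests about 1 mm from the receiver's centre by my last measurement, inside the green ring; both screws are released, and I handed the job in at about 18.5 s, but I viewed 12 pictures against the limit of 10.

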